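Open the runway-light switch cover and switch on

ROBOT

A 7-joint arm with a two-finger parallel gripper is mounted at the origin on the work surface. World frame = base frame: x ahead of the robot, y to its left, z up, the work surface at z = 0. Lengths are in m, angles in rad, forces in N, time in s.
With the tool pointing down it reaches from about 0.35 to 0.9 m from the base axis. Payload 19.9 kg.
Tool frame: the origin (TCP) lies midway between the tips of the shut fingers; the grasp point (between the pads) lies robot.tcp_to_grasp behind it (robot.tcp_to_grasp is the distance from the TCP to the grasp point, in m); z points along the fingers, y is the line along which they close (so a half turn about z gives the same grasp; the last joint's range is limited). The gripper opens to 85 mm and grips with 20 to 120 N. Pads are 22 mm wide; open, the fingers measure 114 mm over their backs; the gripper's body (76 mm by 85 mm) begins 54 mm behind the grasp point. The pads swing forward as they close: fully open they stand 13 mm farther back than shut.
Start: joints at [1.067, 0.417, -0.01, 1.614, 0.005, 1.111, -0.053], TCP at [0.278, -0.56, 0.231] pointing down, gripper open.
Joint ranges: [-2.81, 2.81], [-0.39, 2.02], [-1.27, 1.25], [0.06, 2.57], [-1.19, 4.33], [0.19, 2], [-2.82, 2.82]. Speed limits (rad/s): [1.89, 1.89, 2.39, 2.39, 3.01, 3.01, 3.01].

INTERFACE

Orientations are given as a unit quaternion [x, y, z, w].
In Python, from rig import robot gives the robot as it stands. Calls block until the motion is done:
- robot.move_ptp(position, orientation): joint-space move of the TCP to a pose.
- robot.movel(position, attitude=None, vel=0.15): straight line of the TCP; attitude=None keeps the orientation; vel is the mean speed in m/s.
- robot.movej(angles): joint-space move.
- robot.command_gripper(opening, grasp_force=None): finger opening in m; grasp_force is the grip in N (None keeps the last); returns when the fingers have stopped.
- robot.wait(seconds).
- robot.solve_ik(position, orientation): joint angles nearest the present ones, or None.
- robot.capture(name): name is "scene" or "top" or "wrist"; returns the picture (400x640x3 uint8, blue, green, red); there is no depth.
- robot.get_calibration(name): a dict with "intrinsics" (3x3 intrinsics, pixels), "k1" (the pictures are not rectified: a ray, as slopes to the right and down, at radius r is drawn at 1 + k1 r^2 times it, then the intrinsics apply), "R" (3x3) and "t" (3): a world point X has camera coordinates R X + t; the wrist camera has in their place "hand_eye" (4x4, takes a point from camera to tool coordinates, whose origin is the TCP and whose axes are the flange's). Camera axes: x right, y down, z forward; pixel columns grow to the right and rows downward; lengths in m; the calibration is good to about 2 mm. A picture is of the moment at which its call begins: read the wrist's pose just before it. get_calibration takes no time and is no camera call.
A pose or a line that the arm cannot do raises robot.MotionError and nothing moves.
- robot.close_job(): hands the job in; it is judged then, once.
Readings, each from a call of its own:
- robot.read_time_s(): time.
- robot.read_joint_positions(): joint angles.
- robot.read_qd(): joint speeds.
- robot.read_tau(): joint torques, N m.
- robot.read_tcp_pos(): TCP position.
- robot.read_ee_rot(): TCP orientation.
- robot.read_wrist_force(): force on the tool from outside, world axes, zero at the start.
- robot.read_ft_torque(): the same for the moment, N m.
- robot.read_finger_gap(): finger opening in m.
- robot.read_grasp_force(): force on a finger pad.
Only numpy, scipy, OpenCV 4.12 (cv2) and the standard library are available. Lean on these libraries where they do the work, as an engineer would, in place of code of your own. Each camera call takes 0.05 s, during which the arm holds its last target. There are 200 camera calls.

TASK

Switch the runway lights on: press the yellow release button on the grey switch box so that its red sprung cover pops ajar, then steady the cover and ease it, without flinging it, all the way back until it rests open on its stop by itself. Then push the small white-knobbed lever under it fully over from the white lamp to the green lamp, and leave the mug, binoculars and hand radio where they stand.

Things in the scene. Friction and masses are not known exactly. Their poses are not given: they have to be found in the camera images.
- console: Grey switch box fixed to the desk, 240 (x) x 200 (y) mm, flat top 45 mm high; origin at the centre of its underside, z up, its front (-x) roughly towards the robot. On the flat top: the yellow button at x = -92 mm; the red cover from x = -40 to +110 mm, 200 mm wide, 58 mm high, 4 mm walls, open underneath, hinged along its rear edge; under it the lever.
- release_top (a point): Centre of the top face of the yellow round release button, 28 mm across, in a dark 44 mm housing 12 mm high; the top stands 67 mm above the desk. Press it straight down: 6 mm travel, 5 N fully down; the cover is let go at about 4 mm. It springs back.
- release (a joint): Travel of the release button in m: 0 up, 0.006 fully down.
- lid (a joint): Red cover's angle in rad: 0 shut (latched at the start); about 0.5 ajar, where its spring lifts it; 1.85 on its rear stop. Damped hinge, 300 g. Below about 1.1 its weight brings it back to ajar; above about 1.2 it sinks back on to its stop at about 1 rad/s and stays. A finger against the front of its white lip, following its arc, can push it open.
- lid_lip (a point): Middle of the front edge of the white lip (80 mm wide, 6 mm thick, standing 13 mm out from the cover's front face). It moves with the cover: shut, it lies 163 mm in front of the hinge axis and 8 mm above it; this point's axes turn with the cover.
- lid_hinge (a point): Middle of the cover's hinge axis, 45 mm above the desk at x = +110 mm of the box; the axis runs along the box's y. As the cover opens, its lip rises and moves towards the box's +x.
- lever (a joint): Lever angle in rad: 0 fully over to the white lamp (off, box's -y), 1.1 fully over to the green lamp (on, +y); starts at 0 to 0.15. It stays where it is left; about 2 N at the knob moves it. Pivot at x = +30 mm, y = 0 of the box, level with the flat top, in a boss 6 mm high, 32 mm wide. Lamps (4 mm high) at y = -75 (white) and +60 mm (green).
- lever_tip (a point): Centre of the lever's white ball knob, 22 mm across, 38 mm from the pivot; at the middle of its swing the knob's top is 49 mm above the box's flat top.
- mug: Blue mug, 80 mm across, 90 mm high, standing beside the box; origin at the centre of its underside. Leave alone.
- binoculars: Black binoculars standing on end, about 50 x 116 x 140 mm high; origin at the centre of the underside. Leave alone.
- radio: Grey hand radio standing in a black foot, 50 x 75 mm, 200 mm high with its aerial; origin at the centre of the underside. Leave alone.

How it is judged:
By the outcome, as a careful person would: the job done as asked, in the order asked, and still so for the second after the job is handed in, with the robot touching nothing.
It also fails if it takes over 54 s, if anything falls off the work surface, if the arm or the gripper's body presses on something with over 40 N, if the wrist force passes 120 N, or if a joint passes its speed limit or range.

## Working session

There is one attempt and no reset: what is moved stays moved. The work goes in short steps, each a Python script; the robot and the scene stay as the last script left them, time stands still between calls to the robot, and variables do not carry over. Pictures are saved under pics/ and viewed, at most 10 in all, crops included, and the job is handed in when it is done.

```bash
ls; mkdir -p pics; python3 - <<'E'
from rig import robot
import cv2,numpy as np
np.set_printoptions(precision=4,suppress=True)
a=robot.capture("top");b=robot.capture("scene")
cv2.imwrite("pics/top0.png",a);cv2.imwrite("pics/scene0.png",b)
for n in("top","scene","wrist"):print(n,robot.get_calibration(n))
print(robot.read_time_s(),robot.read_tcp_pos(),robot.read_ee_rot(),robot.tcp_to_grasp,robot.read_wrist_force())
E
```

```text
pics
top {'intrinsics': array([[473.6157,   0.    , 318.7434],
       [  0.    , 473.6157, 194.711 ],
       [  0.    ,   0.    ,   1.    ]]), 'k1': 0.04826123690673535, 'R': array([[ 0.0216, -0.9995, -0.0246],
       [-0.9946, -0.0189, -0.1023],
       [ 0.1018,  0.0267, -0.9945]]), 't': array([0.0037, 0.5989, 0.9865])}
scene {'intrinsics': array([[451.7539,   0.    , 322.2274],
       [  0.    , 451.7539, 201.4792],
       [  0.    ,   0.    ,   1.    ]]), 'k1': 0.029701917103955366, 'R': array([[-0.0754,  0.9971,  0.0104],
       [ 0.7901,  0.0661, -0.6094],
       [-0.6083, -0.0377, -0.7928]]), 't': array([ 0.0565, -0.4344,  1.4627])}
wrist {'intrinsics': array([[317.1778,   0.    , 318.5249],
       [  0.    , 317.1778, 196.604 ],
       [  0.    ,   0.    ,   1.    ]]), 'k1': -0.05697187957557321, 'hand_eye': array([[ 0.0004, -0.9654, -0.2608,  0.0666],
       [ 1.    ,  0.0007, -0.001 , -0.0006],
       [ 0.0012, -0.2608,  0.9654, -0.1428],
       [ 0.    ,  0.    ,  0.    ,  1.    ]])}
0.1 [ 0.2784 -0.5593  0.2307] [ 0.9735  0.2289 -0.0001 -0.0005] 0.0187 [-0.3688  0.4454  0.3134]
```

View pics/top0.png

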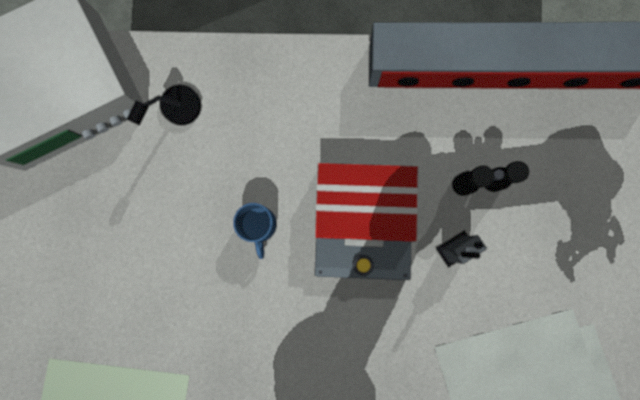

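View pics/scene0.png

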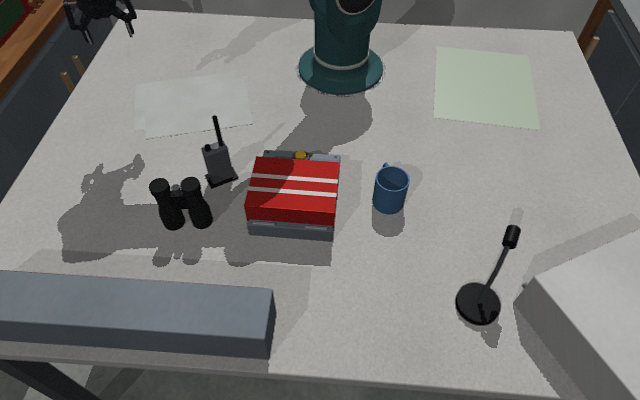

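Top: button at about (364,265), box front corners about (315,276) and (411,279). The mug is to the left at (255,223), the radio to the right at (462,248) and the binoculars at (490,178). Next is a rough fit and an enlarged crop.

```bash
cat > h.py <<'E'
import numpy as np,cv2
from scipy.spatial.transform import Rotation as Ro
from scipy.optimize import least_squares
from rig import robot
np.set_printoptions(precision=4,suppress=True)
def cam(n):
    c=robot.get_calibration(n)
    if n!="wrist": return c["intrinsics"],c["k1"],np.array(c["R"]),np.array(c["t"])
    T=np.eye(4);T[:3,:3]=Ro.from_quat(robot.read_ee_rot()).as_matrix();T[:3,3]=robot.read_tcp_pos()
    W=np.linalg.inv(T@c["hand_eye"]);return c["intrinsics"],c["k1"],W[:3,:3],W[:3,3]
def proj(c,X):
    K,k,R,t=c;p=np.atleast_2d(X)@R.T+t;s=p[:,:2]/p[:,2:];s=s*(1+k*(s**2).sum(1,keepdims=True))
    return s*[K[0,0],K[1,1]]+K[:2,2]
def back(c,uv,z):
    K,k,R,t=c;d=(np.array(uv)-K[:2,2])/[K[0,0],K[1,1]];s=d.copy()
    for _ in range(10): s=d/(1+k*(s@s))
    r=R.T@np.r_[s,1];C=-R.T@t;return C+r*(z-C[2])/r[2]
def box2w(p,b):
    b0=np.array([p[0],p[1],0]);return b0+Ro.from_euler('z',p[2]).apply(b)
def yellow(im):
    h=cv2.cvtColor(im,cv2.COLOR_BGR2HSV);m=cv2.inRange(h,(20,120,60),(35,255,255))
    n,l,s,c=cv2.connectedComponentsWithStats(m);i=1+s[1:,4].argmax();return c[i],s[i]
E
python3 - <<'E'
from h import *
a=cv2.imread("pics/top0.png");c=cam("top")
print(yellow(a))
b=[back(c,yellow(a)[0],.067)]+[back(c,p,.045) for p in((315,276),(411,279))]+[back(c,p,.103) for p in((319,164),(417,167),(316,238),(416,241))]
print(np.array(b))
for n,p in(("mug",(255,223)),("radio",(462,248)),("bin",(490,178))):print(n,back(c,p,.1))
cv2.imwrite("pics/c0.png",cv2.resize(a[120:300,290:490],None,fx=4,fy=4,interpolation=cv2.INTER_CUBIC)[:,:800][:600] if 0 else cv2.resize(a[140:290,300:440],None,fx=4,fy=4,interpolation=cv2.INTER_CUBIC))
E
```

```text
(array([363.2216, 264.8982]), array([356, 258,  15,  15, 167], dtype=int32))
[[ 0.4534 -0.0786  0.067 ]
 [ 0.4273  0.0196  0.045 ]
 [ 0.4261 -0.1786  0.045 ]
 [ 0.6533  0.0148  0.103 ]
 [ 0.6505 -0.1806  0.103 ]
 [ 0.5053  0.0175  0.103 ]
 [ 0.5038 -0.1787  0.103 ]]
mug [0.5325 0.1399 0.1   ]
radio [ 0.4923 -0.2682  0.1   ]
bin [ 0.6313 -0.324   0.1   ]
```

View pics/c0.png

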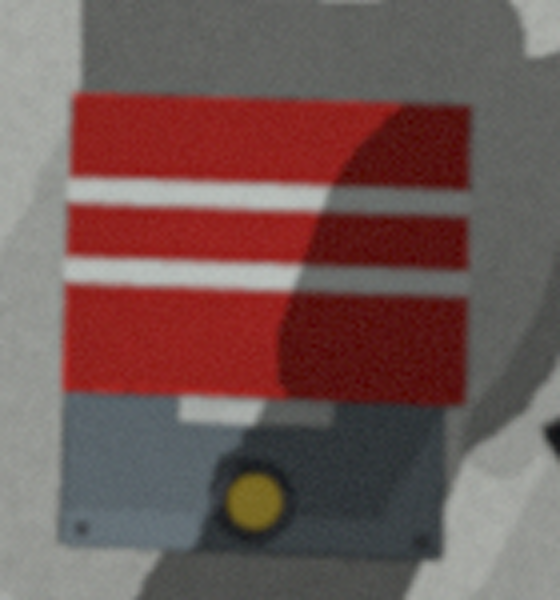

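The crop shows clean corners: box front at (59,543) and (441,558), cover top at (75,94), (471,107), (64,392) and (466,404), button at (256,502). I'll fit the pose, then move above the button and check with the wrist camera.

```bash
cat >> h.py <<'E'
def tool(p,tilt=0):  # tool down, x along box +x, y along box -y; tilt>0: fingers point forward
    return (Ro.from_euler('z',p[2])*Ro.from_euler('y',-tilt)*Ro.from_quat([1,0,0,0])).as_quat()
E
python3 - <<'E'
from h import *
c=cam("top")
B=np.array([[-.092,0,.067],[-.12,.1,.045],[-.12,-.1,.045],[.11,.1,.103],[.11,-.1,.103],[-.04,.1,.103],[-.04,-.1,.103]])
uv=np.array([[256,501.5],[59,543],[441,558],[75,94],[471,107],[64,392],[466,404]])/4+[300,140]-.375
f=lambda p:(proj(c,box2w(p,B))-uv).ravel()
s=least_squares(f,[.55,-.08,0],loss='soft_l1');p=s.x;print(p,s.fun.reshape(-1,2));np.save("p.npy",p)
robot.command_gripper(0)
q=robot.read_tcp_pos();robot.movel([q[0],q[1],.33],vel=.25)
P=box2w(p,[-.092,0,.19]);robot.move_ptp(P,tool(p))
cw=cam("wrist");w=robot.capture("wrist");cv2.imwrite("pics/w1.png",w)
u=yellow(w);print(u,back(cw,u[0],.067),box2w(p,[-.092,0,.067]))
s2=robot.capture("scene");u=yellow(s2);print(u)
print(robot.read_time_s(),robot.read_tcp_pos(),robot.read_joint_positions(),robot.read_wrist_force())
E
```

```text
[ 0.5453 -0.0805 -0.0155] [[-0.1466 -0.0436]
 [-0.1987  0.8405]
 [ 1.1447  1.056 ]
 [-0.8201 -0.8779]
 [ 0.4604 -0.936 ]
 [-0.9059 -0.4375]
 [ 0.5123  0.4215]]
(array([318.6973, 186.8598]), array([303, 171,  32,  32, 806], dtype=int32)) [ 0.4563 -0.0789  0.067 ] [ 0.4533 -0.0791  0.067 ]
(array([300.2169, 154.8072]), array([295, 151,  11,   9,  83], dtype=int32))
3.425 [ 0.4534 -0.0798  0.1901] [ 0.4586  0.1919 -0.3886  2.0404  0.0907  0.9252 -1.5654] [ 0.0262 -0.0946 -0.0239]
```

View pics/w1.png

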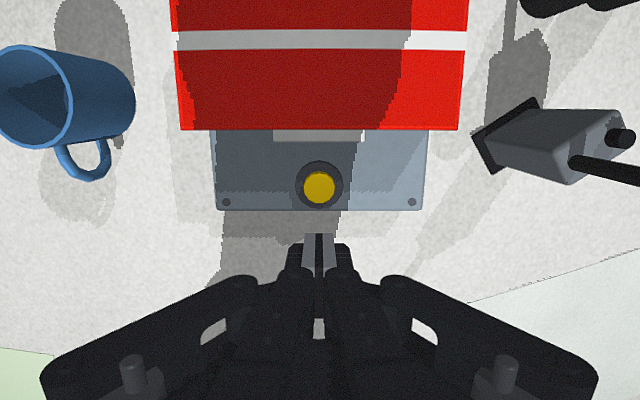

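The wrist view shows the button at (319,187), within 3 mm of the fit, with the mug at left and the radio at right, both clear. Next I press the button.

```bash
python3 - <<'E'
from h import *
p=np.load("p.npy");p[0]+=.0015;np.save("p.npy",p)
b=lambda z:box2w(p,[-.092,0,z])
robot.movel(b(.075),tool(p),vel=.12);f0=robot.read_wrist_force()[2]
z=.069
while z>.0585:
    robot.movel(b(z),vel=.02);f=robot.read_wrist_force()[2]-f0;print(z,f)
    if f>4.6: break
    z-=.001
robot.wait(.5)
robot.movel(b(.11),vel=.08);robot.wait(1.0)
robot.movel(box2w(p,[-.11,0,.13]),vel=.15)
cv2.imwrite("pics/s2.png",robot.capture("scene")[100:260,180:440].repeat(3,0).repeat(3,1))
print(robot.read_time_s(),robot.read_tcp_pos())
E
```

```text
0.069 -0.6774270995238717
0.068 -0.24596062774162697
0.067 0.33724986915883415
0.066 0.6478743634109979
0.065 1.9040208893474602
0.064 2.502653348896434
0.063 0.5283522034046914
0.062 4.018459360058586
0.061 8.41127043279825
9.6333 [ 0.4372 -0.079   0.13  ]
```

View pics/s2.png

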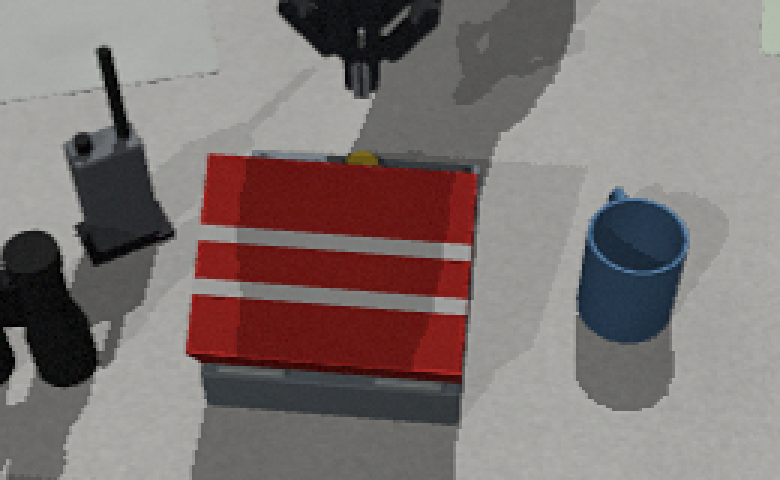

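The cover has popped ajar: its front top edge is now at crop (208,155)–(480,172), tilted up. I'll estimate the angle, touch the lip and ease the cover along its arc.

```bash
cat >> h.py <<'E'
def bod(th,x,z,y=0): # cover body coords (hinge origin, shut) -> box
    return np.array([.11+x*np.cos(th)+z*np.sin(th),y,.045-x*np.sin(th)+z*np.cos(th)])
E
python3 - <<'E'
from h import *
p=np.load("p.npy");c=cam("scene")
uv=np.array([[208,155],[480,172],[188,354],[463,374]])/3+[180,100]
f=lambda t:(proj(c,box2w(p,np.array([bod(t[0],-.15,.058,-.1),bod(t[0],-.15,.058,.1),bod(t[0],0,.058,-.1),bod(t[0],0,.058,.1)])))-uv).ravel()
s=least_squares(f,[.4]);th=s.x[0];print("theta",th,s.fun)
D=.018
def pos(th,hx):
    l=bod(th,-.163,.005);return box2w(p,[l[0]-hx,0,l[2]-D])
robot.movel(pos(th,.035),vel=.12);f0=robot.read_wrist_force()
for hx in np.arange(.024,-.004,-.002):
    robot.movel(pos(th,hx),vel=.03);f=robot.read_wrist_force()-f0
    if abs(f[0])>1.2: break
print("contact hx",hx,f,robot.read_time_s())
np.save("hx.npy",[th,hx])
cv2.imwrite("pics/s3.png",robot.capture("scene")[80:240,180:440].repeat(3,0).repeat(3,1))
E
```

```text
theta 0.49285272675825376 [-0.8296 -1.2802 -1.479  -0.2527 -1.8558 -0.6663 -1.3587  0.1188]
contact hx 0.024 [ 1.3729 -0.5645  0.5235] 10.7083
```

View pics/s3.png

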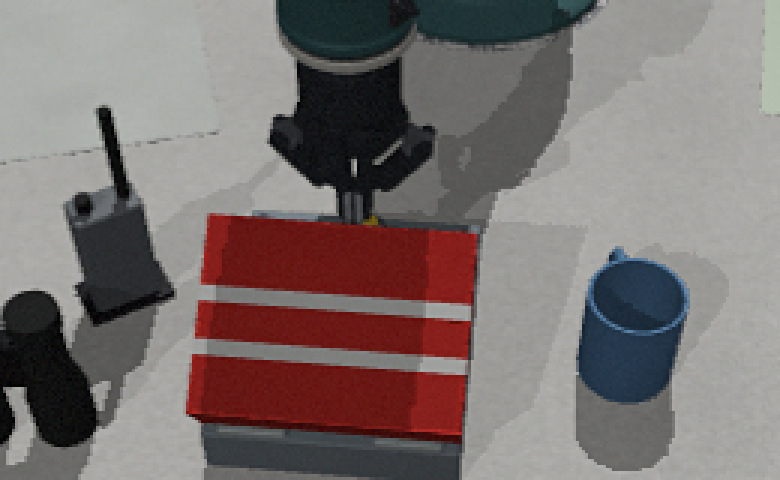

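The angle is about 0.49 rad. The "contact" reading was noise, as its sign is wrong and the finger stands clear just in front of the lip. I'll creep to real contact with averaged readings, then follow the arc.

```bash
python3 - <<'E'
from h import *
p=np.load("p.npy");th=.493;D=.018
def F(n=6):
    r=[]
    for _ in range(n): robot.wait(.01);r.append(robot.read_wrist_force())
    return np.mean(r,0)
def pos(th,hx):
    l=bod(th,-.163,.005);return box2w(p,[l[0]-hx,0,l[2]-D])
f0=F()
for hx in np.arange(.022,-.006,-.002):
    robot.movel(pos(th,hx),vel=.03);f=F()-f0
    if f[0]<-.8: break
print("contact hx",hx,f)
t=th
while t<1.2:
    t+=.06;robot.movel(pos(t,hx),vel=.07);f=F(3)-f0
    print("%.2f"%t,f,"%.2f"%robot.read_time_s())
    if np.linalg.norm(f)>18: print("STOP");break
cv2.imwrite("pics/s4.png",robot.capture("scene")[60:220,180:440].repeat(3,0).repeat(3,1))
np.save("hx.npy",[t,hx])
E
```

```text
contact hx 0.009999999999999988 [-4.5745 -0.131   2.1239]
0.55 [-5.6747 -0.0724  2.7324] 13.22
0.61 [-5.5966  0.3459  3.0691] 13.54
0.67 [-5.6571  0.6966  3.9394] 13.86
0.73 [-2.7733 -0.3596  1.4409] 14.18
0.79 [-0.7041 -0.084   0.1209] 14.49
0.85 [-0.5952 -0.3079  0.1803] 14.81
0.91 [-0.7811 -0.2246  0.2502] 15.12
0.97 [-0.317  -0.0338 -0.2132] 15.44
1.03 [-0.0269  0.051  -0.352 ] 15.76
1.09 [ 0.1207 -0.0329  0.232 ] 16.07
1.15 [-0.2937  0.319   0.1226] 16.39
1.21 [-0.5022 -0.1672  1.1555] 16.71
```

View pics/s4.png

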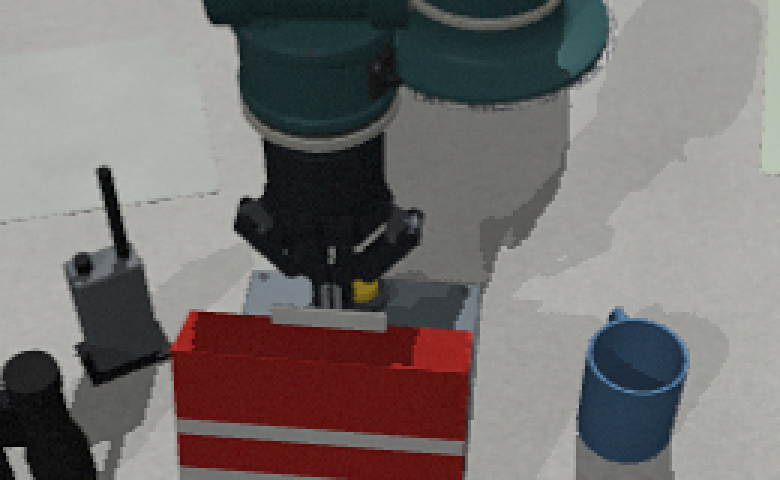

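The cover is at about 1.2 rad, with the finger still at the lip (crop ≈ (330,310)). I'll keep following it towards the stop.

```bash
python3 - <<'E'
from h import *
p=np.load("p.npy");t,hx=np.load("hx.npy");D=.018
def pos(th,hx):
    l=bod(th,-.163,.005);return box2w(p,[l[0]-hx,0,l[2]-D])
while t<1.7:
    t+=.07;robot.movel(pos(t,hx),vel=.08);print("%.2f"%t,robot.read_wrist_force(),"%.2f"%robot.read_time_s())
robot.wait(.5);print(robot.read_wrist_force())
q=robot.read_tcp_pos();robot.movel(box2w(p,[-.03,-.062,q[2]+.03]),vel=.2)
robot.wait(.6)
cw=cam("wrist")
w=robot.capture("wrist");s=robot.capture("scene")[60:260,180:440]
cv2.imwrite("pics/w5.png",np.vstack([w[:,:],cv2.resize(s,(260,200))[:,:].copy() if 0 else np.pad(s,((0,0),(0,380),(0,0)))]))
import pickle;pickle.dump(cw,open("cw.pkl","wb"))
print(robot.read_time_s(),robot.read_tcp_pos())
E
```

```text
1.28 [-1.6368 -0.272   4.8414] 17.05
1.35 [-2.0751 -1.0665 13.058 ] 17.34
1.42 [-2.7782  0.1085 19.2024] 17.63
1.49 [-2.8418 -0.2893 25.0863] 17.93
1.56 [-0.9135  0.034  31.4004] 18.22
1.63 [ 1.5368 -0.5541 35.226 ] 18.51
1.70 [ 4.7951 -1.7138 38.0879] 18.80
[ 4.7174 -0.9113 37.4651]
21.0083 [ 0.5158 -0.1421  0.2227]
```

View pics/w5.png

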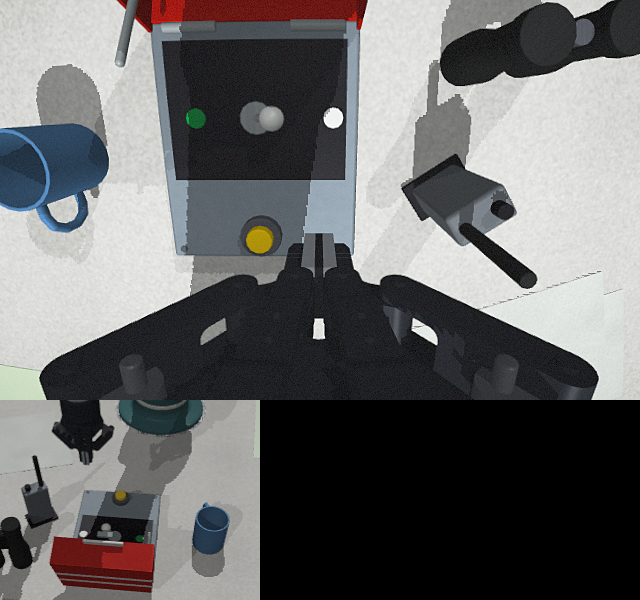

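The cover rests back and open, the button is up and the lever is exposed. The knob is at (271,118), near the white side, and the green lamp is at (196,118). Next I push the lever.

```bash
python3 - <<'E'
from h import *
import pickle
p=np.load("p.npy");cw=pickle.load(open("cw.pkl","rb"))
inv=lambda X:Ro.from_euler('z',-p[2]).apply(np.array(X)-[p[0],p[1],0])
print("knob",inv(back(cw,(271.,118.),.078)),"green",inv(back(cw,(196.,118.),.049)),"white",inv(back(cw,(333.,118.),.049)))
q=robot.read_tcp_pos()
X=.027
robot.movel(box2w(p,[X,-.064,q[2]]),vel=.2)
robot.movel(box2w(p,[X,-.064,.067]),vel=.12)
r=lambda:np.mean([(robot.wait(.01),robot.read_wrist_force())[1] for _ in range(4)],0)
f0=r();y=-.052
while y<.004:
    robot.movel(box2w(p,[X,y,.067]),vel=.05);f=r()-f0;print("%.3f"%y,f)
    if f[1]<-9: break
    y+=.002 if y>-.016 else .004
print(robot.read_time_s(),robot.read_tcp_pos())
E
```

```text
knob [ 0.0304 -0.0188  0.078 ] green [0.0303 0.0593 0.049 ] white [ 0.0297 -0.0749  0.049 ]
-0.052 [ 0.3517 -0.7107 -0.1164]
-0.048 [ 0.4248  0.1467 -0.2807]
-0.044 [ 0.2192 -1.2709  0.6246]
-0.040 [ 1.106  -3.101   1.9698]
-0.036 [ 0.8079 -1.0122  0.2278]
-0.032 [ 0.1788 -0.0962 -0.3085]
-0.028 [ 0.2987 -0.4993 -0.0707]
-0.024 [ 0.7217  0.0867 -0.4419]
-0.020 [-0.0363 -0.1722 -0.2097]
-0.016 [ 0.4939 -0.3593  0.0382]
-0.014 [ 0.5189  0.0507 -0.0873]
-0.012 [ 0.6352 -0.223   0.5335]
-0.010 [ 0.2767 -0.2639  0.0367]
-0.008 [ 0.6154 -0.6699 -0.3779]
-0.006 [ 0.4332 -0.5545 -0.6912]
-0.004 [ 0.6107 -6.2137 -1.0662]
-0.002 [  0.4021 -13.8695  -1.418 ]
27.8833 [ 0.5736 -0.0854  0.067 ]
```

The force rises sharply where the end stop should be. I'll back off, lift clear and check.

```bash
python3 - <<'E'
from h import *
p=np.load("p.npy")
robot.movel(box2w(p,[.027,-.02,.067]),vel=.06)
robot.movel(box2w(p,[.0,-.03,.25]),vel=.15)
robot.movel(box2w(p,[-.05,-.03,.26]),vel=.15)
robot.wait(.5)
cw=cam("wrist");w=robot.capture("wrist");s=robot.capture("scene")
for y in(-19.9e-3,.0199):print("knob pred",proj(cw,box2w(p,[.03,y,.0774])))
c=cam("scene")
for t in(1.7,1.85):print("lip corners scene crop",t,[(proj(c,box2w(p,bod(t,-.163,.008,y)))[0]-[230,100])*3 for y in(-.04,.04)])
cv2.imwrite("pics/w6.png",w[:260]);cv2.imwrite("pics/s6.png",cv2.resize(s[100:260,230:400],None,fx=3,fy=3))
print(robot.read_time_s())
E
```

```text
knob pred [[309.5805  96.7106]]
knob pred [[269.2207  96.8268]]
lip corners scene crop 1.7 [array([100.4447, 263.8695]), array([221.936 , 273.3319])]
lip corners scene crop 1.85 [array([ 95.1094, 298.0426]), array([217.9045, 307.7395])]
30.8083
```

View pics/w6.png

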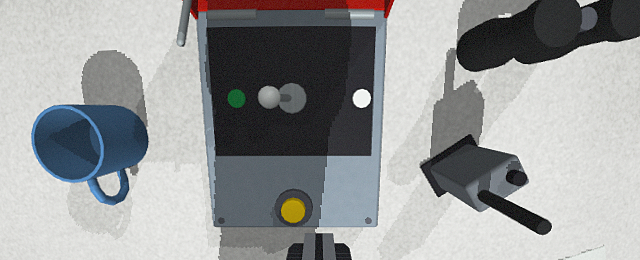

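View pics/s6.png

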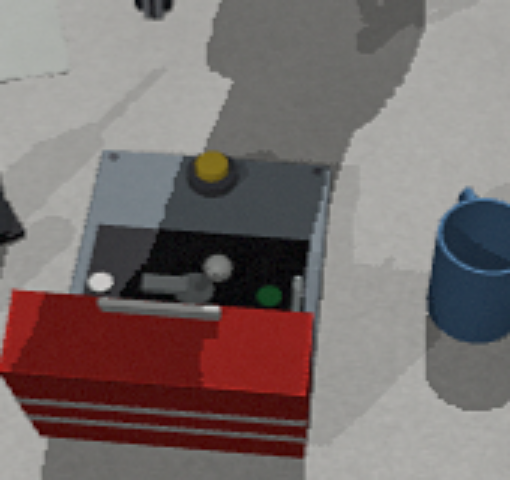

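The knob is at (269,97), matching the fully-on prediction. The lip is at (100,300)–(220,312), matching 1.85 rad. The mug, radio and binoculars appear undisturbed.

```bash
python3 -c "
from rig import robot
print(robot.close_job())"
```

```text
the job is handed in; nothing more can be done
None
```

The job is handed in at about 31 s of the 54 s allowed: cover open on its stop (1.85 rad), lever fully over to green, other objects apparently undisturbed; while following the cover back, the wrist force reached 38 N, and I didn't find out what the gripper was pressing on.

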